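# Seat a crystal holder in its display turntable and turn it to the detent

### The arm

A 6-joint arm with a two-finger parallel gripper is mounted at the origin on the work surface. World frame = base frame: x ahead of the robot, y to its left, z up, the work surface at z = 0. Lengths are in m, angles in rad, forces in N, time in s.
With the tool pointing down it reaches from about 0.325 to 0.9 m from the base axis. Payload 6.1 kg.
Tool frame: the origin (TCP) lies on the centre line of the jaws, within the pads' length; the fingertips stand 22 mm ahead of it and the grasp point (between the pads) lies 3 mm ahead of it (ctrl.finger_overhang is the distance from the TCP to the fingertips, in m); x points along the fingers, y is the direction in which the jaws open and shut, and the axes are right-handed (so a half turn about x gives the same grasp; the last joint's range is limited). The gripper opens to 87 mm and grips with 3 to 60 N. Pads are 19 mm wide; open, the fingers measure 117 mm over their backs; the gripper's body (75 mm by 190 mm) begins 51 mm behind the grasp point.
Start: joints at [0.998, 0.22, 1.526, -0, 1.395, -0.126], TCP at [0.27, 0.564, 0.245] pointing down, gripper open.
Joint ranges: [-2.98, 2.98], [-0.91, 2.08], [0.09, 2.57], [-1.24, 4.39], [0.2, 2.65], [-2.68, 2.68]. Speed limits (rad/s): [2.57, 2.57, 3.01, 3.14, 3.14, 3.14].

### API

Orientations are given as a rotation vector (axis times angle).
In Python, from plant import sensors, get_image, workorder, ctrl gives the robot as it stands. The module is installed in compiled form; this text tells all that it offers.
- The arm moves only by the tool servo_tool, never from a script. Its argument "commands" is a list of rows, each an object with "fingers": the opening, from -1 (shut) to 1 (fully open); "xyz": the shift along the tool's x, y, z scaled (see below), a list of three; "delta_rot": the turn, a rotation vector about the tool's x, y, z scaled (see below), a list of three. A call has 1 to 5 rows; each row shifts and turns the commanded pose from where the row before left it, along the tool's axes as they then stand; what a row does not reach is not made up. The controller multiplies each number of a shift by 60 mm and each number of a turn by 8 degrees. A row lasts 1/8 s, in which the tool goes at most 62.5 mm and 10.7 degrees, less where a joint would pass 70% of its speed; a pose out of reach is approached as far as the arm can. A call with a number of a shift or a turn outside -1 to 1 is refused whole. A call with a gripper value outside its range is refused whole. The fingers move at their own pace and stop on an object; "force" is the grip in N (left out, the last holds). Time passes only in rows, so rows that do not move let the fingers close. It gives the time, the measured TCP pose, the force and the opening at its end, in the units of the state.
- sensors.get_obs(): the state, without advancing time (a new reading comes with each control period).
- get_image(name): name is "scene" or "top"; returns a dict with "color" (384x512x3 uint8, red, green, blue), "camera_matrix" (3x3 intrinsics, pixels), "camera_from_world" (4x4, takes a point from world to camera coordinates). Camera axes: x right, y down, z forward; pixel columns grow to the right and rows downward; lengths in m; the calibration is good to about 2 mm. A picture is of the moment at which its call begins. There is no depth.
- workorder.hand_in(): hands the job in, once; it reports no verdict.
The state is a dict: "clock": time; "joints": joint angles; "joint_vel": joint speeds; "joint_torque": joint torques, N m; "tool_pos": TCP position; "ee_rot": TCP orientation; "contact_force": force on the tool from outside, world axes, zero at the start; "ft_torque": the same for the moment, N m; "opening": finger opening in m.
Only numpy, scipy, OpenCV 4.12 (cv2) and the standard library are available. Lean on these libraries where they do the work, as an engineer would, in place of code of your own. Each camera call takes 0.05 s, during which the arm holds its last target. There are 200 camera calls.

### The job

The three-armed crystal holder is sitting proud on its display turntable because its arms are not lined up with the slots. Turn the holder, without lifting it out or tipping it over, until its arms drop fully home into the slots; then turn turntable and holder together counterclockwise (seen from above) until the turntable clicks into its detent, and leave it there. Do not disturb the loose things standing around it.

Things in the scene. Friction and masses are not known exactly. Their poses are not given: they have to be found in the camera images.
- plinth: Fixed round walnut base, 160 mm across, 22 mm high, standing on the table; origin at the centre of its underside, on the turntable's vertical axis. At its +x side, 79 to 103 mm from the axis, stands a small brass block, its top 28 mm above the table, that guides the detent roller.
- turntable (a joint): Hinge of the turntable about the plinth's axis, rad, growing counterclockwise seen from above, travel -1.6 to 0.5; starts between -1.15 and -0.65. At 0 it stands in the detent. Friction of about 0.3 N m keeps it wherever it is left; the detent adds a click of about 0.1 N m going in and out, and does not pull the table in from afar.
- turntable_top (a point): Centre of the top face of the aluminium turntable, 104 mm across, 52 mm above the table; its axes turn with it. A round well of 40 mm in the middle, and three radial slots 14 mm wide, 12 mm deep, open at the rim, at 60, 180 and 300 degrees from its own x axis. Its x axis is the plinth's x axis when the joint reads 0; there its rim bears two small brass bumps, 16 mm apart.
- detent (a point): Centre of the sprung steel roller, 10 mm across, fixed in direction on the plinth's +x side, 63 mm from the axis. In the detent it sits between the two brass bumps on the turntable's rim.
- holder_centre (a point): Loose brass holder, about 0.55 kg: a 38 mm round hub standing in the well, and three radial arms (10 wide, 18 high, reaching 98 mm from the axis) at 60, 180, 300 degrees from the holder's x axis, each with an upright post. This point: hub axis, half-way up the arms; 61 mm above the table with the arms lying on the turntable, 49 mm when they are down in the slots.
- crystal_tip (a point): Tip of the six-sided quartz point fixed on the hub, 42 mm across, 60 mm high, 75 mm above holder_centre (136 mm above the table at first, 124 mm after the drop). At the start the arms are 25 to 95 degrees of turning away from the slots, either way round. The holder drops by its own weight once its arms are over the slots, and from then on carries the turntable with it.
- post0_top (a point): Top centre of the post on the arm at 60 degrees: a 12 mm round brass rod, 92 mm from the holder's axis, standing 55 mm above the arm; its top is 64 mm above holder_centre. It can be pushed sideways: about 2 N turns the holder alone, 4 to 6 N turns holder and turntable once dropped.
- post1_top (a point): The same on the arm at 180 degrees.
- post2_top (a point): The same on the arm at 300 degrees.
- point_a: Bystander: loose quartz point standing upright, 40 mm across, 85 mm high; origin at the centre of its underside.
- point_b: Bystander: loose quartz point standing upright, 48 mm across, 70 mm high; origin at the centre of its underside.
- duster: Bystander: small brush, 160 mm long, lying along its x axis on the table.
- dish: Bystander: dark bowl, 90 mm across, 30 mm high; origin at the centre of its underside.
Things that resemble listed ones, but are neither listed nor needed, are in the scene too. There is more than one size of the part that bears holder_centre; the job needs the largest.

How it is judged:
On the way, in this order (a step that is already met when the one before it is completed fails the run):
1. the holder's arms have dropped into the slots (z of holder_centre in the frame of plinth below 0.052 m and angle between holder_centre's own z axis and vertical below 0.08 rad), for 0.2 s.
2. the turntable stands in its detent (value of joint turntable between -0.1 and 0.1 rad and z of holder_centre in the frame of plinth below 0.052 m), for 0.2 s.
At the end, for the whole second after the job is handed in: The holder is upright and at rest with its arms fully home in the slots (within 2.5 mm of full depth, 5 mm of centre, 0.05 rad of upright), and the turntable stands in its detent (joint within 0.1 rad of 0) (z of holder_centre in the frame of plinth below 0.0515 m and angle between holder_centre's own z axis and vertical below 0.05 rad and horizontal distance between holder_centre and plinth below 0.005 m and value of joint turntable between -0.1 and 0.1 rad and linear speed of holder below 0.02 m/s); the robot touches nothing.
It fails at once if the holder is lifted out of the turntable (z of holder_centre in the frame of plinth above 0.078 m).
It fails at once if the holder is tipped (angle between holder_centre's own z axis and vertical above 0.3 rad).
It fails at once if a bystander is disturbed (distance of any of point_a, point_b, duster, dish from where it was at the start of the episode above 0.02 m).
It also fails if it takes over 51 s, if anything falls off the work surface, if the arm or the gripper's body presses on something with over 40 N, if the wrist force passes 120 N, or if a joint passes its speed limit or range.

## Working session

There is one attempt and no reset: what is moved stays moved. The work goes in short steps, Python scripts to look and compute and a tool call to move; the robot and the scene stay as the last step left them, time stands still between calls to the robot, and variables do not carry over. Pictures are saved under pics/ and viewed, about 8 in all and at most 12, crops included, and the job is handed in when it is done.

Besides the shell and the picture viewer there is one more tool, called after "Call:" as a command line: name --argument value ..., lists and objects as JSON in quotes. servo_tool: Moves the arm, as the interface text tells. Its arguments: {"type":"object","properties":{"commands":{"type":"array"},"force":{"type":"number"}},"required":["commands"]}

```bash
mkdir -p pics; python3 - <<'E'
from plant import sensors,get_image,ctrl
import cv2,numpy as np
o=sensors.get_obs();print({k:np.round(v,3) for k,v in o.items()},ctrl.finger_overhang)
for n in("scene","top"):
    d=get_image(n);cv2.imwrite(f"pics/{n}0.png",cv2.resize(d["color"][:,:,::-1],None,fx=1.5,fy=1.5,interpolation=2))
    np.savez(f"{n}.npz",K=d["camera_matrix"],T=d["camera_from_world"]);print(np.round(d["camera_matrix"],1),np.round(d["camera_from_world"],3))
E
```

```text
{'clock': np.float64(0.0), 'joints': array([ 0.998,  0.221,  1.528, -0.   ,  1.395, -0.126]), 'joint_vel': array([ 0.002, -0.   ,  0.002, -0.001,  0.001, -0.001]), 'joint_torque': array([ -0.   , -49.462, -38.738,   0.07 ,   0.057,  -0.   ]), 'tool_pos': array([0.27 , 0.563, 0.243]), 'ee_rot': array([ 0.349,  1.543, -0.352]), 'contact_force': array([ 0.009, -0.175, -0.776]), 'ft_torque': array([-0.07 ,  0.014,  0.102]), 'opening': np.float64(0.087)} 0.022
[[456.    0.  256.1]
 [  0.  456.  193.9]
 [  0.    0.    1. ]] [[-0.891  0.453  0.02   0.516]
 [ 0.239  0.508 -0.828 -0.092]
 [-0.385 -0.733 -0.561  1.551]
 [ 0.     0.     0.     1.   ]]
[[444.9   0.  255.7]
 [  0.  444.9 192.4]
 [  0.    0.    1. ]] [[-0.02  -1.    -0.021  0.065]
 [-0.991  0.023 -0.131  0.607]
 [ 0.131  0.018 -0.991  1.255]
 [ 0.     0.     0.     1.   ]]
```

View pics/top0.png

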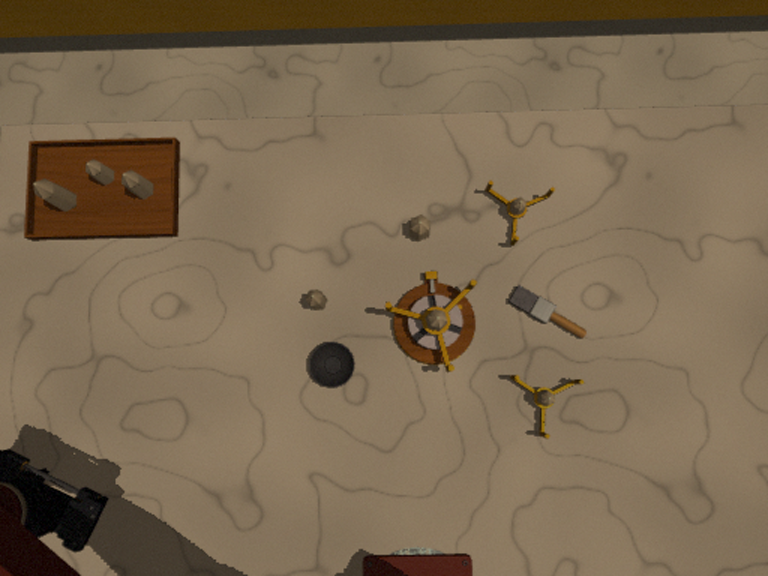

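View pics/scene0.png

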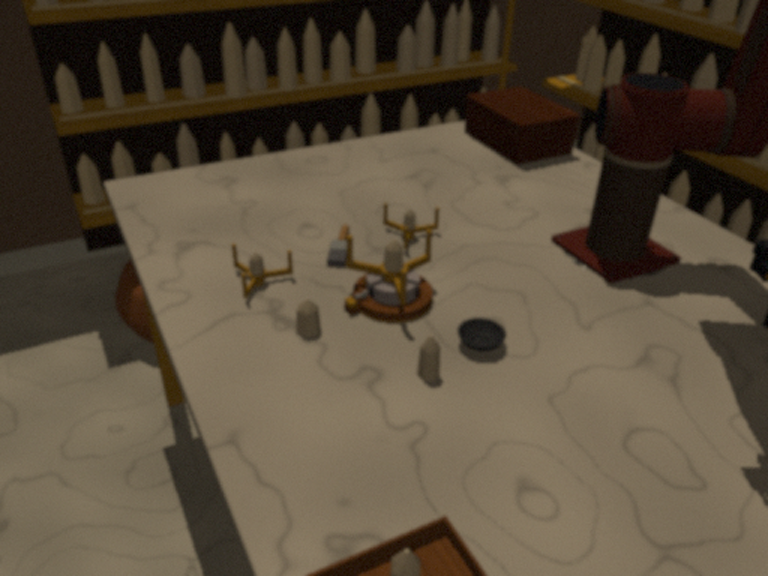

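The holder on the plinth (top view, about (435,320)) is the one to turn. The other two, at (517,208) and (543,398), stand on the table and are smaller. Next is one enlarged crop to confirm this.

```bash
python3 - <<'E'
from plant import get_image
import cv2
d=get_image("top")["color"][170:258,245:333,::-1]
cv2.imwrite("pics/crop1.png",cv2.convertScaleAbs(cv2.resize(d,(600,600),interpolation=2),alpha=1.6))
E
```

```text
(no output)
```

View pics/crop1.png

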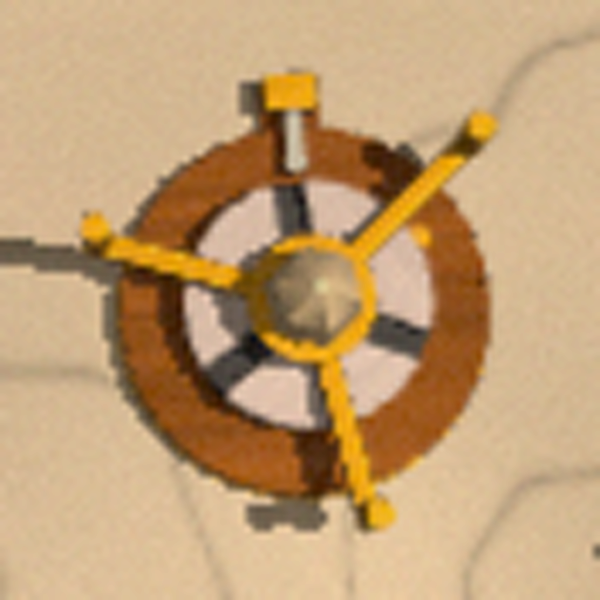

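```bash
cat > h.py <<'E'
import numpy as np
def ray(cam,u,v,z):
    f=np.load(f"{cam}.npz");R=f["T"][:3,:3];t=f["T"][:3,3]
    c=-R.T@t;d=R.T@np.linalg.solve(f["K"],[u,v,1.]);return (c+d*(z-c[2])/d[2])[:2]
def crop(u,v,z,s=600/88,x0=245,y0=170): return ray("top",x0+(u+.5)/s-.5,y0+(v+.5)/s-.5,z)
E
python3 - <<'E'
from h import *
P=[crop(304,310,.022),crop(309,305,.052),crop(321,288,.136)]
print("centres",np.round(P,4));c=(P[0]+P[1])/2
def pr(n,p):
    d=p-c;print(n,np.round(p,4),"r",round(np.hypot(*d),4),"deg",round(np.degrees(np.arctan2(d[1],d[0])),1))
for n,u,v,z in[("block",290,92,.028),("postA",482,125,.125),("postB",93,228,.125),("postC",380,512,.125),("slot",292,208,.046),("slot",402,337,.046),("slot",238,370,.046),("bump",422,237,.05)]:pr(n,crop(u,v,z))
for n,u,v,z in[("pa",316,299,.05),("pb",418,229,.05),("dish",331,365,.03),("dust1",515,293,.02),("dust2",582,333,.02)]:pr(n,ray("top",u/1.5,v/1.5,z))
E
```

```text
centres [[ 0.5413 -0.0443]
 [ 0.541  -0.0448]
 [ 0.5408 -0.0448]]
block [ 0.6352 -0.0408] r 0.0942 deg 2.3
postA [ 0.6054 -0.1116] r 0.0929 deg -46.2
postB [0.5676 0.0443] r 0.0927 deg 73.4
postC [ 0.4531 -0.0659] r 0.0905 deg -166.4
slot [ 0.5828 -0.0392] r 0.042 deg 7.3
slot [ 0.5271 -0.0838] r 0.0417 deg -109.7
slot [ 0.5147 -0.0144] r 0.04 deg 131.3
bump [ 0.5688 -0.0933] r 0.0561 deg -60.4
pa [0.5896 0.1825] r 0.2321 deg 78.0
pb [ 0.7223 -0.0176] r 0.1831 deg 8.4
dish [0.4629 0.1568] r 0.216 deg 111.2
dust1 [ 0.596  -0.2054] r 0.17 deg -71.2
dust2 [ 0.5148 -0.3315] r 0.2881 deg -95.3
```

The crop confirms it: three arms sit on the round walnut plinth with the brass block and roller at (290,92), posts at (482,125), (93,228) and (380,512), and dark slots in between. Arms to slots is about 56° CCW, then the table needs about 53° CCW. I'll cage the post at 73°, which sweeps to about 182° and stays clear of the bystanders.

```bash
cat >> h.py <<'E'
from scipy.spatial.transform import Rotation as Ro
C=np.array([.5411,-.0445])
def goto(phi,z,back=0,r=.092,s=None):
    "moves (tool units) to be centred on post at phi deg, y along +-tangent"
    from plant import sensors
    o=sensors.get_obs();R=Ro.from_rotvec(o["ee_rot"]).as_matrix();a=np.radians(phi)
    t=np.array([-np.sin(a),np.cos(a),0]);s=s or np.sign(t@R[:,1]);y=s*t;x=np.array([0,0,-1.]);Rt=np.c_[x,y,np.cross(x,y)]
    p=np.r_[C+r*np.array([np.cos(a),np.sin(a)]),z]-back*t
    d=p-o["tool_pos"]
    print("sign",s,"delta now-frame units",np.round(R.T@d/.06,3),"in target frame",np.round(Rt.T@d/.06,3),"rot units",np.round(np.degrees(Ro.from_matrix(R.T@Rt).as_rotvec())/8,3))
    q=o["tool_pos"][:2]-C
    print("t",o["clock"],"pos",np.round(o["tool_pos"],4),"r",np.hypot(*q).round(4),"phi",np.degrees(np.arctan2(q[1],q[0])).round(1),"F",np.round(o["contact_force"],2),"j",np.round(o["joints"],2),"op",o["opening"].round(3))
E
python3 -c "
from h import *
goto(73.5,.222);goto(73.5,.222,s=1);goto(73.5,.222,s=-1)"
```

```text
sign -1.0 delta now-frame units [ 0.369 -5.667  8.212] in target frame [0.362 7.212 6.895] rot units [1.0113e+01 7.0000e-03 9.0000e-03]Traceback (most recent call last):
  File "<string>", line 3, in <module>
    goto(73.5,.222);goto(73.5,.222,s=1);goto(73.5,.222,s=-1)
    ~~~~^^^^^^^^^^^
  File "h.py", line 17, in goto
    print("t",o["clock"],"pos",np.round(o["tool_pos"],4),"r",np.hypot(*q).round(4),"phi",np.degrees(np.arctan2(q[1],q[0])).round(1),"F",np.round(o["contact_force"],2),"j",np.round(o["joints"],2),"op",o["opening"].round(3))
                                                                                                                                                                                                        ^^^^^^^^^^^^^^^^^^
AttributeError: 'float' object has no attribute 'round'
```

Call:
servo_tool --commands '[{"fingers":-0.3,"xyz":[0,-0.57,0.82],"delta_rot":[0,0,0]},{"fingers":-0.3,"xyz":[0,-0.57,0.82],"delta_rot":[0,0,0]},{"fingers":-0.3,"xyz":[0,-0.57,0.82],"delta_rot":[0,0,0]},{"fingers":-0.3,"xyz":[0,-0.57,0.82],"delta_rot":[0,0,0]},{"fingers":-0.3,"xyz":[0,-0.57,0.82],"delta_rot":[0,0,0]}]'

```text
clock: 0.78
tool_pos: [0.4185, 0.3014, 0.2444]
ee_rot: [0.35, 1.542, -0.35]
contact_force: [1.3, 0.1, 0.5]
opening: 0.045
```

Call:
servo_tool --commands '[{"fingers":-0.3,"xyz":[0,-0.57,0.82],"delta_rot":[0,0,0]},{"fingers":-0.3,"xyz":[0,-0.57,0.82],"delta_rot":[0,0,0]},{"fingers":-0.3,"xyz":[0,-0.57,0.82],"delta_rot":[0,0,0]},{"fingers":-0.3,"xyz":[0,-0.57,0.82],"delta_rot":[0,0,0]},{"fingers":-0.3,"xyz":[0,-0.57,0.82],"delta_rot":[0,0,0]}]'

```text
clock: 1.4
tool_pos: [0.5666, 0.0408, 0.2444]
ee_rot: [0.351, 1.542, -0.35]
contact_force: [0.2, 0.6, 0.5]
opening: 0.0306
```

Call:
servo_tool --commands '[{"fingers":-0.3,"xyz":[0,0,0],"delta_rot":[1,0,0]},{"fingers":-0.3,"xyz":[0,0,0],"delta_rot":[1,0,0]},{"fingers":-0.3,"xyz":[0,0,0],"delta_rot":[1,0,0]},{"fingers":-0.3,"xyz":[0,0,0],"delta_rot":[1,0,0]},{"fingers":-0.3,"xyz":[0,0,0],"delta_rot":[1,0,0]}]'

```text
clock: 2.02
tool_pos: [0.5657, 0.0426, 0.2441]
ee_rot: [0.893, 1.38, -0.894]
contact_force: [0.2, -0.3, 0.1]
opening: 0.0304
```

Call:
servo_tool --commands '[{"fingers":-0.3,"xyz":[0,0,0],"delta_rot":[1,0,0]},{"fingers":-0.3,"xyz":[0,0,0],"delta_rot":[1,0,0]},{"fingers":-0.3,"xyz":[0,0,0],"delta_rot":[1,0,0]},{"fingers":-0.3,"xyz":[0,0,0],"delta_rot":[1,0,0]},{"fingers":-0.3,"xyz":[0,0,0],"delta_rot":[1,0,0]}]'

```text
clock: 2.65
tool_pos: [0.5657, 0.0427, 0.2441]
ee_rot: [1.41, 1.066, -1.411]
contact_force: [0.9, 0.4, 0.6]
opening: 0.0306
```

```bash
sed -i 's/o\["opening"\].round(3)/float(o["opening"])/' h.py; python3 -c "
from h import *
goto(73.5,.105,.004)"
```

```text
sign -1.0 delta now-frame units [ 2.319  0.088 -0.023] in target frame [ 2.319  0.086 -0.024] rot units [0.08  0.001 0.005]
t 2.65 pos [0.5657 0.0427 0.2441] r 0.0906 phi 74.2 F [0.9  0.43 0.65] j [-0.06  0.08  1.68  0.    1.38  0.21] op 0.030589516046756093
```

Call:
servo_tool --commands '[{"fingers":-0.3,"xyz":[0.7,0.09,-0.02],"delta_rot":[0.08,0,0]},{"fingers":-0.3,"xyz":[0.7,0,0],"delta_rot":[0,0,0]},{"fingers":-0.3,"xyz":[0,0,0],"delta_rot":[0,0,0]}]'

```text
clock: 3.02
tool_pos: [0.5683, 0.0425, 0.1564]
ee_rot: [1.41, 1.068, -1.422]
contact_force: [-0.4, -0.3, -0.6]
opening: 0.0302
```

```bash
cat > look.py <<'E'
import sys,cv2
from plant import get_image
n=sys.argv[1]
a=cv2.resize(get_image("top")["color"][170:258,245:333,::-1],(400,400),interpolation=2)
b=cv2.resize(get_image("scene")["color"][145:225,220:300,::-1],(400,400),interpolation=2)
cv2.imwrite(f"pics/{n}.png",cv2.convertScaleAbs(cv2.hconcat([a,b]),alpha=1.6))
E
python3 look.py a1; python3 -c "
from h import *
goto(73.5,.105,.004)"
```

```text
sign -1.0 delta now-frame units [ 0.937 -0.011 -0.001] in target frame [ 0.937 -0.011 -0.   ] rot units [0.033 0.    0.   ]
t 3.125 pos [0.5717 0.0424 0.1612] r 0.0921 phi 70.6 F [ 0.05 -0.18  0.62] j [-0.06  0.17  1.74  0.    1.23  0.22] op 0.030595173112493976
```

View pics/a1.png

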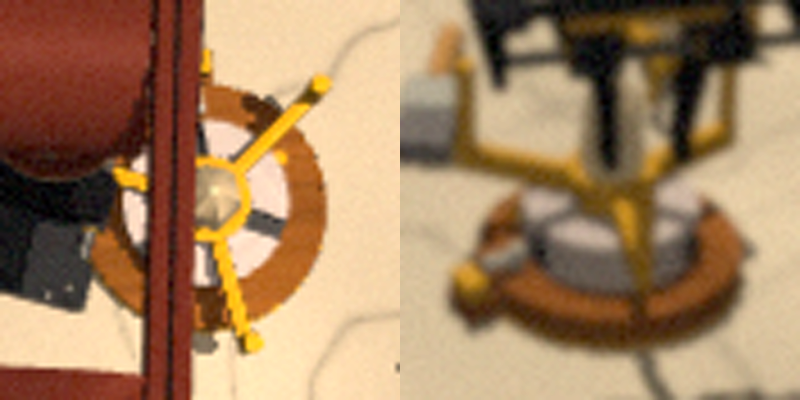

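In the scene view (right half), the post at about (650,110) stands between the two black fingers at (610,120) and (690,120). The pose is good, so I'll go down.

Call:
servo_tool --commands '[{"fingers":-0.3,"xyz":[0.47,0,0],"delta_rot":[0,0,0]},{"fingers":-0.3,"xyz":[0.47,0,0],"delta_rot":[0,0,0]},{"fingers":-0.3,"xyz":[0,0,0],"delta_rot":[0,0,0]},{"fingers":-0.3,"xyz":[0,0,0],"delta_rot":[0,0,0]}]'

```text
clock: 3.62
tool_pos: [0.5732, 0.0423, 0.1067]
ee_rot: [1.417, 1.059, -1.412]
contact_force: [0.6, -1.0, 0.2]
opening: 0.0306
```

```bash
python3 -c "
from h import *
goto(73.5,.105,.009)"
```

```text
sign -1.0 delta now-frame units [0.028 0.048 0.005] in target frame [0.028 0.048 0.005] rot units [ 0.033 -0.006 -0.025]
t 3.625 pos [0.5732 0.0423 0.1067] r 0.0925 phi 69.7 F [ 0.63 -1.04  0.23] j [-0.06  0.24  1.78 -0.    1.12  0.22] op 0.03058987971068863
```

Call:
servo_tool --commands '[{"fingers":-0.3,"xyz":[0,-0.16,0.008],"delta_rot":[-0.75,0,0]},{"fingers":-0.3,"xyz":[0,-0.16,0.008],"delta_rot":[-0.75,0,0]},{"fingers":-0.3,"xyz":[0,-0.16,0.008],"delta_rot":[-0.75,0,0]},{"fingers":-0.3,"xyz":[0,-0.16,0.008],"delta_rot":[-0.75,0,0]},{"fingers":-0.3,"xyz":[0,-0.16,0.008],"delta_rot":[-0.75,0,0]}]'

```text
clock: 4.25
tool_pos: [0.5259, 0.0437, 0.107]
ee_rot: [1.03, 1.31, -1.024]
contact_force: [1.6, 0.4, 0.7]
opening: 0.0304
```

```bash
python3 -c "
from h import *
goto(110,.105)"
```

```text
sign -1.0 delta now-frame units [ 0.033 -0.271 -0.038] in target frame [ 0.034 -0.265 -0.066] rot units [-0.754  0.01  -0.037]
t 4.25 pos [0.5259 0.0437 0.107 ] r 0.0895 phi 99.8 F [1.58 0.42 0.74] j [-0.07  0.13  1.9   0.    1.1  -0.31] op 0.030391558509550106
```

Call:
servo_tool --commands '[{"fingers":-0.3,"xyz":[0.03,-0.14,-0.02],"delta_rot":[-0.38,0,0]},{"fingers":-0.3,"xyz":[0,-0.13,-0.02],"delta_rot":[-0.37,0,0]},{"fingers":-0.3,"xyz":[0,-0.16,0.006],"delta_rot":[-0.75,0,0]},{"fingers":-0.3,"xyz":[0,-0.16,0.006],"delta_rot":[-0.75,0,0]},{"fingers":-0.3,"xyz":[0,0,0],"delta_rot":[0,0,0]}]'

```text
clock: 4.88
tool_pos: [0.4917, 0.0332, 0.1046]
ee_rot: [0.794, 1.418, -0.791]
contact_force: [0.1, 0.6, 0.1]
opening: 0.0307
```

```bash
python3 look.py a2; python3 -c "
from h import *
goto(130,.105)"
```

```text
sign -1.0 delta now-frame units [-0.02  -0.2    0.022] in target frame [-0.019 -0.201 -0.008] rot units [-1.047  0.012 -0.014]
t 4.975 pos [0.4915 0.0334 0.1038] r 0.0923 phi 122.5 F [ 0.22  0.31 -0.29] j [-0.09  0.06  1.99  0.    1.09 -0.64] op 0.030620976687684383
```

View pics/a2.png

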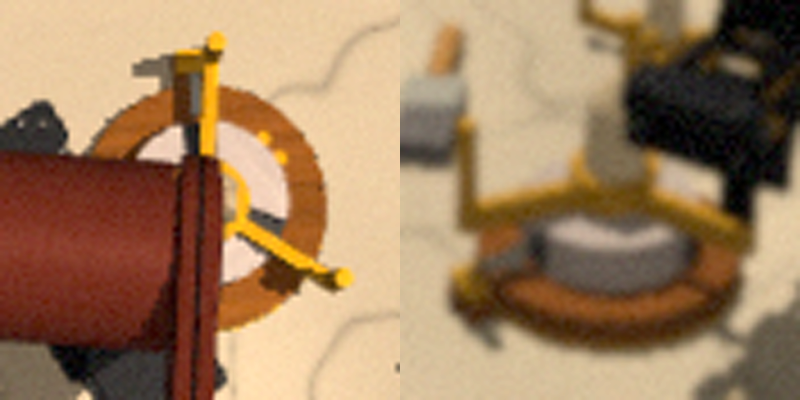

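The holder has turned and still sits proud. The front arm is about 10° short of its slot, and the bumps at (263,137)/(281,157) show the table hasn't moved. I'll go slowly from here.

Call:
servo_tool --commands '[{"fingers":-0.3,"xyz":[0,-0.054,0.002],"delta_rot":[-0.25,0,0]},{"fingers":-0.3,"xyz":[0,-0.054,0.002],"delta_rot":[-0.25,0,0]},{"fingers":-0.3,"xyz":[0,-0.054,0.002],"delta_rot":[-0.25,0,0]},{"fingers":-0.3,"xyz":[0,-0.054,0.002],"delta_rot":[-0.25,0,0]},{"fingers":-0.3,"xyz":[0,-0.054,0.002],"delta_rot":[-0.25,0,0]}]'

```text
clock: 5.6
tool_pos: [0.4785, 0.0237, 0.1031]
ee_rot: [0.659, 1.467, -0.657]
contact_force: [0.7, 0.2, -0.3]
opening: 0.0307
```

Call:
servo_tool --commands '[{"fingers":-0.3,"xyz":[0,-0.04,0.001],"delta_rot":[-0.19,0,0]},{"fingers":-0.3,"xyz":[0,-0.04,0.001],"delta_rot":[-0.19,0,0]}]'

```text
clock: 5.85
tool_pos: [0.4743, 0.0201, 0.1025]
ee_rot: [0.616, 1.481, -0.616]
contact_force: [0.7, 0.4, 0.1]
opening: 0.0305
```

Call:
servo_tool --commands '[{"fingers":-0.3,"xyz":[0,-0.04,0.001],"delta_rot":[-0.19,0,0]},{"fingers":-0.3,"xyz":[0,-0.04,0.001],"delta_rot":[-0.19,0,0]}]'

```text
clock: 6.1
tool_pos: [0.4712, 0.0169, 0.1026]
ee_rot: [0.575, 1.493, -0.574]
contact_force: [2.3, 2.2, -1.3]
opening: 0.0305
```

```bash
python3 look.py a3; python3 -c "
from h import *
goto(140,.105)"
```

```text
sign -1.0 delta now-frame units [-0.041 -0.03   0.019] in target frame [-0.041 -0.03   0.017] rot units [-0.266  0.002 -0.004]
t 6.2 pos [0.471  0.0167 0.1026] r 0.0931 phi 138.9 F [1.84 1.79 1.32] j [-0.13  0.01  2.04  0.    1.09 -0.97] op 0.030656412195332335
```

View pics/a3.png

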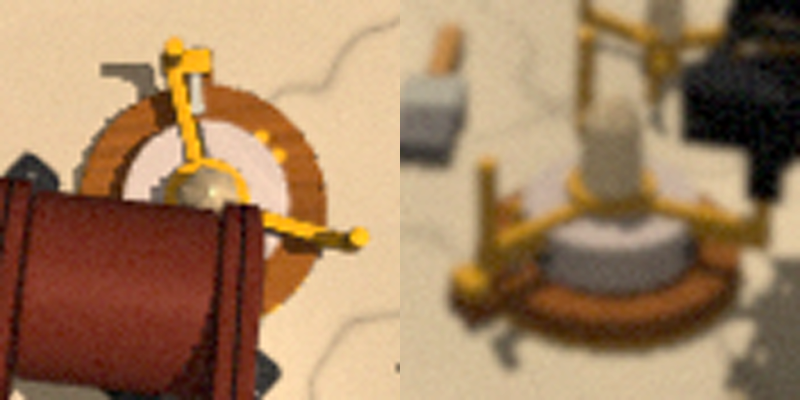

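```bash
python3 -c "
from h import *
s=400/88
for z in(.125,.113):
  for n,u,v in(('front',175,46),('right',360,237)):
    p=crop(u,v,z,s);q=p-C;print(z,n,p.round(4),'r',np.hypot(*q).round(4),'phi',np.degrees(np.arctan2(q[1],q[0])).round(1))
  print('scene post',ray('scene',220+87.5/5-.5,145+163/5-.5,z).round(4), 'crystal tip: top hidden; scene', ray('scene',220+212/5-.5,145+95/5-.5,z+.011).round(4))
"
```

```text
0.125 front [ 0.6299 -0.025 ] r 0.091 phi 12.4
0.125 right [ 0.513 -0.131] r 0.0909 phi -108.0
scene post [ 0.6377 -0.0056] crystal tip: top hidden; scene [ 0.5515 -0.0253]
0.113 front [ 0.6319 -0.0255] r 0.0927 phi 11.8
0.113 right [ 0.5137 -0.1326] r 0.0922 phi -107.3
scene post [ 0.6297 -0.023 ] crystal tip: top hidden; scene [ 0.5417 -0.0434]
```

Both cameras agree with the dropped height: post top at 0.113 and crystal tip at 0.124 over the axis. Post B is at about 132°, so next is turning the table, about 50° more.

Call:
servo_tool --commands '[{"fingers":-0.3,"xyz":[-0.03,-0.107,0.01],"delta_rot":[-0.5,0,0]},{"fingers":-0.3,"xyz":[0,-0.107,0.006],"delta_rot":[-0.5,0,0]},{"fingers":-0.3,"xyz":[0,-0.107,0.004],"delta_rot":[-0.5,0,0]},{"fingers":-0.3,"xyz":[0,-0.107,0.004],"delta_rot":[-0.5,0,0]},{"fingers":-0.3,"xyz":[0,-0.107,0.004],"delta_rot":[-0.5,0,0]}]'

```text
clock: 6.82
tool_pos: [0.4542, -0.0107, 0.104]
ee_rot: [0.302, 1.55, -0.302]
contact_force: [3.6, 1.9, -1.6]
opening: 0.0304
```

```bash
python3 -c "
from h import *
goto(160,.105)"
```

```text
sign -1.0 delta now-frame units [-0.016 -0.033  0.022] in target frame [-0.016 -0.033  0.02 ] rot units [-0.256  0.    -0.003]
t 6.825 pos [ 0.4542 -0.0107  0.104 ] r 0.0932 phi 158.8 F [ 3.55  1.92 -1.56] j [-0.2  -0.04  2.08  0.    1.09 -1.38] op 0.030387038500745703
```

Call:
servo_tool --commands '[{"fingers":-0.3,"xyz":[0,-0.107,0.01],"delta_rot":[-0.5,0,0]},{"fingers":-0.3,"xyz":[0,-0.107,0.008],"delta_rot":[-0.5,0,0]},{"fingers":-0.3,"xyz":[0,-0.107,0.006],"delta_rot":[-0.5,0,0]},{"fingers":-0.3,"xyz":[0,-0.107,0.004],"delta_rot":[-0.5,0,0]},{"fingers":-0.3,"xyz":[0,-0.107,0.004],"delta_rot":[-0.5,0,0]}]'

```text
clock: 7.45
tool_pos: [0.4477, -0.0417, 0.1039]
ee_rot: [0.03, 1.572, -0.027]
contact_force: [1.9, 5.8, 0.4]
opening: 0.0304
```

```bash
python3 look.py a4; python3 -c "
from h import *
goto(189,.105)"
```

```text
sign -1.0 delta now-frame units [-0.019 -0.276  0.054] in target frame [-0.019 -0.281 -0.001] rot units [-1.396 -0.01  -0.005]
t 7.55 pos [ 0.4476 -0.0422  0.1039] r 0.0935 phi 178.6 F [0.18 2.69 0.71] j [-0.27 -0.05  2.09  0.    1.1  -1.8 ] op 0.0306323559069374
```

View pics/a4.png

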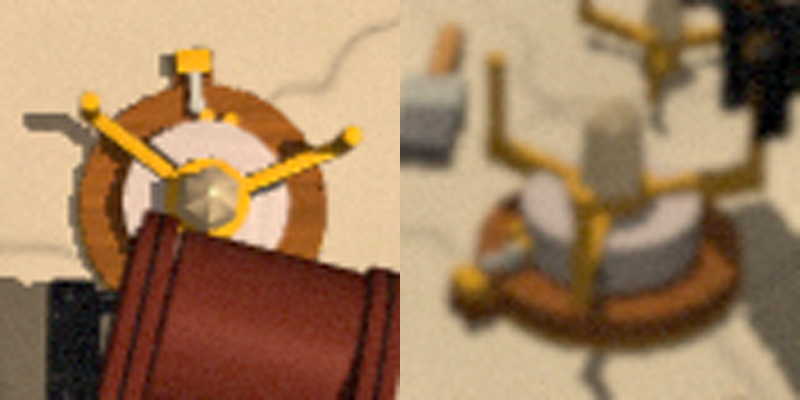

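The bumps at (208,115) and (231,119) are just short of the roller at (196,108). Checking the angles.

```bash
cat > ang.py <<'E'
from h import *
import sys
s=400/88
for a in sys.argv[1:]:
    u,v,z=map(float,a.split(','));q=crop(u,v,z,s)-C;print(a,'r',np.hypot(*q).round(4),'phi',np.degrees(np.arctan2(q[1],q[0])).round(1))
E
python3 ang.py 90,103,.113 351,135,.113 208,115,.05 231,119,.05 195,82,.035 194,62,.028 196,105,.05
```

```text
90,103,.113 r 0.0914 phi 51.3
351,135,.113 r 0.0917 phi -68.2
208,115,.05 r 0.0561 phi -3.5
231,119,.05 r 0.0561 phi -18.7
195,82,.035 r 0.0796 phi 2.4
194,62,.028 r 0.0936 phi 2.0
196,105,.05 r 0.0627 phi 3.6
```

Call:
servo_tool --commands '[{"fingers":-0.3,"xyz":[0,-0.054,0.008],"delta_rot":[-0.25,0,0]},{"fingers":-0.3,"xyz":[0,-0.054,0.008],"delta_rot":[-0.25,0,0]},{"fingers":-0.3,"xyz":[0,-0.054,0.006],"delta_rot":[-0.25,0,0]}]'

```text
clock: 7.92
tool_pos: [0.4481, -0.0511, 0.1036]
ee_rot: [-0.051, 1.574, 0.054]
contact_force: [-3.1, 4.6, 2.0]
opening: 0.0307
```

Call:
servo_tool --commands '[{"fingers":-0.3,"xyz":[0,-0.054,0.004],"delta_rot":[-0.25,0,0]},{"fingers":-0.3,"xyz":[0,-0.054,0.004],"delta_rot":[-0.25,0,0]},{"fingers":-0.3,"xyz":[0,0,0],"delta_rot":[0,0,0]}]'

```text
clock: 8.3
tool_pos: [0.4494, -0.0581, 0.1035]
ee_rot: [-0.106, 1.571, 0.107]
contact_force: [-1.8, 3.2, 0.6]
opening: 0.0306
```

```bash
python3 look.py a5; python3 -c "
from h import *
goto(189,.105)"
```

```text
sign -1.0 delta now-frame units [-0.023 -0.015  0.007] in target frame [-0.023 -0.015  0.007] rot units [-0.155 -0.013 -0.005]
t 8.4 pos [ 0.4497 -0.0581  0.1036] r 0.0924 phi -171.6 F [-2.91  2.84  0.31] j [-0.3  -0.04  2.09 -0.    1.1  -2.01] op 0.030509730368474892
```

View pics/a5.png

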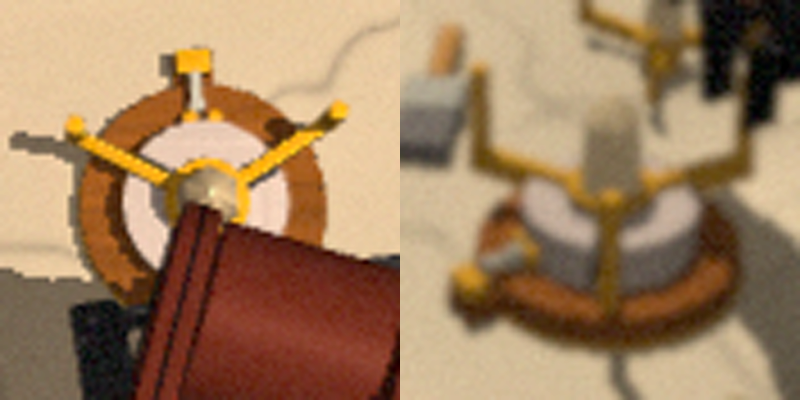

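```bash
python3 ang.py 74,127,.113 338,112,.113 190,116,.05 215,116,.05
```

```text
74,127,.113 r 0.0918 phi 62.3
338,112,.113 r 0.0916 phi -58.3
190,116,.05 r 0.0562 phi 8.1
215,116,.05 r 0.0558 phi -8.1
```

The posts read 62° and the bump midpoint 0°, against a roller and block direction of 2.0–3.6° (about 2.3°). The holder leads the table by the slot play, so the table is about 2° short. I'll nudge 2° more, back off to centre the cage, then rise.

Call:
servo_tool --commands '[{"fingers":-0.3,"xyz":[0,-0.04,0.002],"delta_rot":[-0.12,0,0]},{"fingers":-0.3,"xyz":[0,-0.025,0.002],"delta_rot":[-0.1,0,0]},{"fingers":-0.3,"xyz":[0,0,0],"delta_rot":[0,0,0]}]'

```text
clock: 8.78
tool_pos: [0.4512, -0.0623, 0.104]
ee_rot: [-0.131, 1.567, 0.132]
contact_force: [-2.5, 2.7, -0.9]
opening: 0.0303
```

Call:
servo_tool --commands '[{"fingers":-0.3,"xyz":[0,0.08,0],"delta_rot":[0,0,0]},{"fingers":-0.3,"xyz":[0,0.07,0],"delta_rot":[0,0,0]},{"fingers":-0.3,"xyz":[0,0,0],"delta_rot":[0,0,0]},{"fingers":-0.3,"xyz":[0,0,0],"delta_rot":[0,0,0]}]'

```text
clock: 9.28
tool_pos: [0.4502, -0.0534, 0.1044]
ee_rot: [-0.132, 1.566, 0.131]
contact_force: [1.2, 0.9, 0.4]
opening: 0.0306
```

Call:
servo_tool --commands '[{"fingers":-0.3,"xyz":[-0.3,0,0],"delta_rot":[0,0,0]},{"fingers":-0.3,"xyz":[-0.6,0,0],"delta_rot":[0,0,0]},{"fingers":-0.3,"xyz":[-0.9,0,0],"delta_rot":[0,0,0]},{"fingers":-0.3,"xyz":[-0.9,0,0],"delta_rot":[0,0,0]},{"fingers":-0.3,"xyz":[0,0,0],"delta_rot":[0,0,0]}]'

```text
clock: 9.9
tool_pos: [0.4527, -0.0543, 0.2716]
ee_rot: [-0.134, 1.557, 0.128]
contact_force: [1.5, 0.3, -0.5]
opening: 0.0305
```

Call:
servo_tool --commands '[{"fingers":-0.3,"xyz":[0,0.9,0],"delta_rot":[0,0,0]},{"fingers":-0.3,"xyz":[0,0.9,0],"delta_rot":[0,0,0]},{"fingers":-0.3,"xyz":[0,0.9,0],"delta_rot":[0,0,0]},{"fingers":-0.3,"xyz":[0,0.9,0],"delta_rot":[0,0,0]},{"fingers":-0.3,"xyz":[0,0,0],"delta_rot":[0,0,0]}]'

```text
clock: 10.52
tool_pos: [0.4124, 0.1625, 0.2649]
ee_rot: [-0.136, 1.568, 0.137]
contact_force: [0.6, -0.5, -0.6]
opening: 0.0306
```

```bash
python3 look.py a6
```

```text
(no output)
```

View pics/a6.png

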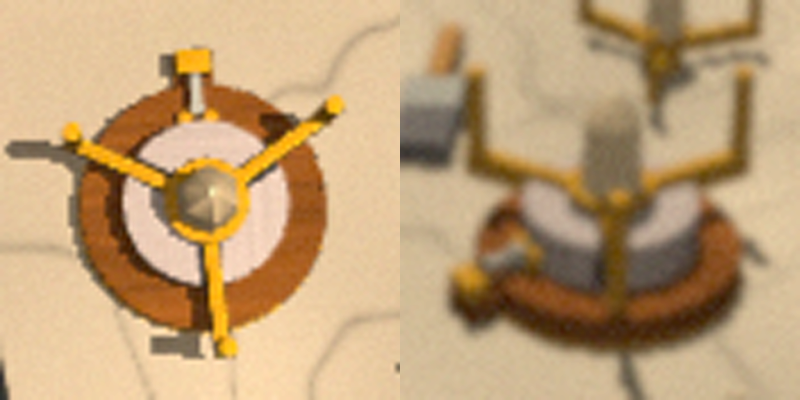

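```bash
python3 ang.py 71,132,.113 334,104,.113 227,347,.113 184,116,.05 211,116,.05; python3 - <<'E'
from h import *
print(crop(213,192,.124,400/88))
from plant import get_image
import cv2
d=get_image("top")["color"]
a=cv2.resize(cv2.imread("pics/top0.png"),(512,384),interpolation=cv2.INTER_AREA)
df=np.abs(a.astype(int)-d[:,:,::-1]).max(2)
# points a, b, dish, duster boxes in native px
for n,(x,y) in dict(a=(210,199),b=(278,152),dish=(220,243),duster=(364,208)).items(): print(n,(df[y-15:y+15,x-15:x+15]>45).sum())
E
```

```text
71,132,.113 r 0.0922 phi 64.5
334,104,.113 r 0.0925 phi -55.0
227,347,.113 r 0.0912 phi -175.8
184,116,.05 r 0.057 phi 11.9
211,116,.05 r 0.0556 phi -5.5
[ 0.54169899 -0.04506477]
a 0
b 0
dish 81
duster 0
```

The bump midpoint is 3.2° and the roller about 2–3.6°, so the table is in the detent. The post tops at r≈0.092 fit the dropped height. The image difference at the dish is probably the arm hanging over it, so I'll move off, recheck and hand in.

Call:
servo_tool --commands '[{"fingers":-0.3,"xyz":[0,0.9,0],"delta_rot":[0,0,0]},{"fingers":-0.3,"xyz":[0,0.9,0],"delta_rot":[0,0,0]},{"fingers":-0.3,"xyz":[0,0.9,0],"delta_rot":[0,0,0]},{"fingers":-0.3,"xyz":[0,0.9,0],"delta_rot":[0,0,0]},{"fingers":-0.3,"xyz":[0,0,0],"delta_rot":[0,0,0]}]'

```text
clock: 11.3
tool_pos: [0.3779, 0.3739, 0.2654]
ee_rot: [-0.133, 1.568, 0.133]
contact_force: [0.6, -0.6, -0.1]
opening: 0.0303
```

```bash
python3 - <<'E'
from plant import get_image,workorder,sensors
import cv2,numpy as np
d=get_image("top")["color"]
a=cv2.resize(cv2.imread("pics/top0.png"),(512,384),interpolation=cv2.INTER_AREA)
df=np.abs(a.astype(int)-d[:,:,::-1]).max(2)
r=[(df[y-15:y+15,x-15:x+15]>45).sum() for x,y in((210,199),(278,152),(220,243),(364,208))];print(r,sensors.get_obs()["contact_force"])
if max(r)<40: print(workorder.hand_in())
E
```

```text
[np.int64(0), np.int64(0), np.int64(0), np.int64(0)] [ 0.53261929 -0.66591297  0.23296723]
the job is handed in; nothing more can be done
None
```

The holder is down in the slots and the turntable stands in its detent. I handed the job in at about 11.4 s of the 51 s allowed; no verdict was reported.

I caged one post loosely between the fingers and turned the holder about 57° counterclockwise until it dropped. I then turned holder and table together about 52° more, backed off and moved clear.

**Last checks:**
- **Drop:** after it dropped, both cameras put the post top and crystal tip at the dropped height. In the last view the post tops still fit that height, and the crystal tip is within about 1 mm of the axis.
- **Detent:** the midpoint of the two bumps is at 3.2° and the roller and block are at 2.0–3.6°, so the joint is within about 2° of zero. The limit is 5.7°.
- **Bystanders:** a first comparison showed a difference at the dish. It was gone once the arm had moved away, so the arm had been in the way, and none of the four bystanders shows any change.
- **Contact:** contact force is under 1 N, which is sensor noise.

**Disagreement:** before the last 2° nudge the bumps read about 2° behind the posts, which fits the play between arms and slots.

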